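Point-and-check before starting the spindle moulder

TASK

Do the pointing check before the spindle moulder is started: with the fingertips pointing down, point at the cutter from just above it (a few centimetres) and hold there for two seconds, then point in the same way at the hub of the larger of the two handwheels for two seconds, touching neither. Then push the longer of the two levers over, away from the robot, as far as it goes, and draw back clear. Leave the smaller handwheel, the shorter lever and everything loose on the bench untouched; nothing is to be picked up.

Things in the scene. Friction and masses are not known exactly. Their poses are not given: they have to be found in the camera images.
- moulder: Spindle moulder let into the bench: grey iron plate 240 (x) x 220 (y) x 15 mm; at its centre the steel cutter block, 60 mm diameter (66 over the knives), top 45 mm above the plate; on the far (+x) side two fence pieces up to 55 mm above the bench and 45 mm each side of the centre line. Bolted down. Origin: centre of the plate's underside, at bench height, z up.
- cutter_top (a point): The point to point at: middle of the cutter block's top, 60 mm above the bench.
- large_wheel_base: Cast-iron larger handwheel on a brass-coloured round pedestal; wheel axis vertical. Rim diameter 112 mm over all, rim top and hub top about 70 mm above the bench. Origin: on the axis, at bench height, z up. Bolted down (its place on the bench varies).
- large_wheel_hub (a point): The point to point at: the larger handwheel's hub, on its axis, 70 mm above the bench.
- small_wheel_base: Cast-iron smaller handwheel on a brass-coloured round pedestal; wheel axis vertical. Rim diameter 80 mm over all, rim top and hub top about 70 mm above the bench. Origin: on the axis, at bench height, z up. Bolted down (its place on the bench varies). To be left alone.
- long_lever_base: Block (70 x 50 x 25 mm, grey) of the longer lever: a steel rod 10 mm thick with a black ball (26 mm) whose centre is 100 mm from the pivot. Origin: centre of the underside; the pivot is 22 mm above it, its axis along y. The ball swings in the block's x-z plane; +x points away from the robot (within 0.3 rad). Bolted down (its place on the bench varies).
- long_lever_tip (a point): Centre of the longer lever's ball. It leans towards the robot at first (about 30 to 39 mm to -x of the pivot, 114 mm above the bench) and 39 mm to +x when fully over.
- long_lever (a joint): Angle of the longer lever (rad): 0 leaning 0.4 rad from upright towards the robot, 0.8 fully over, leaning 0.4 rad away from it, at a stop. Starts at 0 to 0.1. Plain friction (about 0.06 N m, under 1 N at the ball); it stays where it is left. The ball travels on an arc, rising 8 mm to the middle, so it rubs on what pushes it.
- short_lever_base: Block (70 x 50 x 25 mm, grey) of the shorter lever: a steel rod 10 mm thick with a black ball (26 mm) whose centre is 55 mm from the pivot. Origin: centre of the underside; the pivot is 22 mm above it, its axis along y. The ball swings in the block's x-z plane; +x points away from the robot (within 0.3 rad). Bolted down (its place on the bench varies). To be left alone.
- short_lever_tip (a point): Centre of the shorter lever's ball; it may lean either way, at most 77 mm above the bench.
- offcut_stick: Loose wooden offcut 25 x 130 x 20 mm lying on the near (-x) edge of the moulder's plate, 92 mm from the cutter's axis. Origin: centre of its underside.
- offcut_board: Loose wooden offcut 40 x 90 x 18 mm beyond the moulder, to the right. Origin: centre of its underside.
- offcut_block: Loose wooden block 50 x 45 x 35 mm beyond the moulder, to the left. Origin: centre of its underside.
- steel_cup: Loose steel mug, 74 mm diameter, 85 mm high, beyond the moulder. Origin: centre of its underside.
- water_bottle: Loose clear bottle, 72 mm diameter, 200 mm high, standing beyond the moulder. Origin: centre of its underside.
- wrench: Loose wrench lying at the right. Origin: under its middle.
- hammer: Loose hammer lying at the left. Origin: under its middle.
- guide_roller: Loose steel roller, a ring of 56 mm diameter, 25 mm high, at the right. Origin: centre of its underside.

How it is judged:
By the outcome, as a careful person would: the job done as asked, in the order asked, and still so for the second after the job is handed in, with the robot touching nothing.
It also fails if it takes over 61 s, if anything falls off the work surface, if the arm or the gripper's body presses on something with over 40 N, if the wrist force passes 120 N, or if a joint passes its speed limit or range.

ROBOT

A 7-joint arm with a two-finger parallel gripper is mounted at the origin on the work surface. World frame = base frame: x ahead of the robot, y to its left, z up, the work surface at z = 0. Lengths are in mm, angles in rad, forces in N, time in s.
With the tool pointing down it reaches from about 400 to 875 mm from the base axis. Payload 4.4 kg.
Tool frame: the origin (TCP) lies between the finger pads, 19 mm behind the fingertips; this is the grasp point; z points along the fingers, y is the line along which they close (so a half turn about z gives the same grasp; the last joint's range is limited). The gripper opens to 85 mm and grips with 20 to 120 N. Pads are 22 mm wide; open, the fingers measure 114 mm over their backs; the gripper's body (76 mm by 85 mm) begins 54 mm behind the grasp point. The pads swing forward as they close: fully open they stand 13 mm farther back than shut.
Start: joints at [-1.213, 0.628, 0.038, 1.517, -0.027, 0.996, -0.02], TCP at [267.277, 592.521, 250.013] pointing down, gripper open.
Joint ranges: [-3.06, 3.06], [-0.37, 2.12], [-1.25, 1.32], [0.18, 2.47], [-1.1, 4.24], [0.23, 1.98], [-2.94, 2.94]. Speed limits (rad/s): [2.57, 2.57, 3.14, 3.14, 3.14, 3.14, 3.14].

INTERFACE

Orientations are given as [roll, pitch, yaw] about the fixed x, y, z axes, in that order (R = Rz(yaw) Ry(pitch) Rx(roll)).
In Python, from cell import ctrl, viewer, silhouettes gives the robot as it stands.
- The arm moves only by the shell command python3 -m creep 'ROWS'. ROWS is JSON, a list of rows, each an object with "jaw": the gripper command: -1 is shut, 1 is fully open, values between are in proportion; "xyz": the shift along the tool's x, y, z in mm, a list of three; "angular": the turn, a rotation vector about the tool's x, y, z in rad, a list of three. In form: [{"jaw": jaw, "xyz": [tx, ty, tz], "angular": [rx, ry, rz]}, ...]. A call has 1 to 12 rows; each row is the pose to reach, as a shift and turn from the pose commanded when the call began, along the tool's axes at that moment; what a row does not reach only later rows make up. A row lasts 1/8 s, in which the tool goes at most 62.5 mm and 10.7 degrees, less where a joint would pass 70% of its speed; a pose out of reach is approached as far as the arm can. A call with a gripper value outside its range is refused whole. The fingers move at their own pace and stop on an object; the grip force is fixed at half the most. Time passes only in rows, so rows that repeat a pose let the fingers close. It gives the time, the measured TCP pose, the force, the opening and the grip force at its end, in the units of the state.
- ctrl.read_state(): the state, without advancing time (a new reading comes with each control period).
- viewer.get_image(name): name is "side" or "top" or "wrist"; returns (picture, depth): 480x640x3 uint8, red, green, blue; 480x640 float32, mm along the optical axis (not along the pixel's ray), 0 where there is no reading.
- viewer.camera_model(name): a dict with "fx", "fy", "cx", "cy" (pixels), "T" (4x4, takes a point from camera to world coordinates). Camera axes: x right, y down, z forward; pixel columns grow to the right and rows downward; lengths in mm; the calibration is good to about 2 mm. The wrist camera is an equidistant fisheye: a pixel r from the principal point sees the ray r / f radians off the axis. A picture is of the moment at which its call begins: read the wrist's pose just before it. camera_model takes no time and is no camera call; for the wrist camera it gives the pose at the moment of the call.
- ctrl.finish_job(): hands the job in; it is judged then, once.
Trained networks look in the newest picture that a camera, given by its name, has taken for a name from the list of things; names that differ only in an ending like _2 or _b are one class to them, and where a whole thing is asked for, a point or a joint stands for the part that bears it (a point fixed in the world has none). Each returns a list of dicts, best first, with "score" (0 to 1); they miss things now and then, are a little off and sometimes report something else, mostly with a low value. They report only what shows in the picture. A call takes as long as a camera call.
- silhouettes(camera, target): "pixels" (480x640 bool, what is visible of it) and "xy" ([column, row] in pixels, amid what is visible of it).
The state is a dict: "clock": time; "qpos": joint angles; "qd": joint speeds; "tau": joint torques, N m; "eef_pos": TCP position; "tool_rot": TCP orientation; "force": force on the tool from outside, world axes, zero at the start; "torque": the same for the moment, N m; "width": finger opening in mm; "gripper_force": force on a finger pad.
Only numpy, scipy, OpenCV 4.12 (cv2) and the standard library are available. Lean on these libraries where they do the work, as an engineer would, in place of code of your own. Each camera call takes 0.05 s, during which the arm holds its last target. There are 200 camera calls.

## Working session

There is one attempt and no reset: what is moved stays moved. The work goes in short steps, Python scripts to look and compute and a shell command to move; the robot and the scene stay as the last step left them, time stands still between calls to the robot, and variables do not carry over. Pictures are saved under pics/ and viewed, at most 10 in all, crops included, and the job is handed in when it is done.

```bash
mkdir -p pics; cat > h.py <<'E'
import numpy as np, cv2
from cell import ctrl, viewer, silhouettes
def pts(cam, mask, depth, M):
    v,u=np.nonzero(mask&(depth>0)); z=depth[v,u]
    P=np.stack([(u-M['cx'])/M['fx']*z,(v-M['cy'])/M['fy']*z,z],1)
    return P@M['T'][:3,:3].T+M['T'][:3,3]
E
python3 - <<'E'
from h import *
for cam in ['top','side']:
    im,d=viewer.get_image(cam); M={k:np.array(v) for k,v in viewer.camera_model(cam).items()}
    print(cam,M['T'].round(2).tolist())
    cv2.imwrite(f'pics/{cam}1.png',im[...,::-1]); np.savez(f'{cam}.npz',im=im,d=d)
    for n in ['moulder','large_wheel_base','small_wheel_base','long_lever_base','long_lever_tip','short_lever_base','short_lever_tip','water_bottle','steel_cup']:
        for r in silhouettes(cam,n)[:2]:
            P=pts(cam,r['pixels'],d,M)
            if len(P): print(cam,n,round(r['score'],2),np.round(r['xy']),'med',np.median(P,0).round(),'lo',np.percentile(P,2,0).round(),'hi',np.percentile(P,98,0).round())
s=ctrl.read_state();print(s['clock'],s['eef_pos'],s['tool_rot'],s['width'])
E
```

```text
top [[-0.01, -0.99, 0.11, 472.1], [-1.0, 0.02, 0.01, 1.29], [-0.01, -0.11, -0.99, 1121.32], [0.0, 0.0, 0.0, 1.0]]
top moulder 0.73 [327. 270.] med [528. -15.  15.] lo [ 406. -122.   10.] hi [638.  90.  56.]
top large_wheel_base 0.96 [459. 300.] med [ 446. -304.   64.] lo [ 398. -357.    0.] hi [ 496. -258.   70.]
top small_wheel_base 0.88 [434. 223.] med [ 631. -258.   65.] lo [ 597. -297.   -1.] hi [ 665. -223.   71.]
top long_lever_base 0.85 [217. 224.] med [633. 227.  26.] lo [595. 207.   8.] hi [669. 258. 129.]
top short_lever_base 0.89 [175. 304.] med [459. 322.  26.] lo [426. 302.   6.] hi [493. 352.  88.]
top short_lever_tip 0.53 [168. 298.] med [473. 324.  82.] lo [459. 315.  25.] hi [486. 336.  90.]
top water_bottle 0.8 [283. 164.] med [742.  79. 133.] lo [721.  49.   1.] hi [785. 115. 202.]
top steel_cup 0.96 [363. 168.] med [ 765. -101.   34.] lo [ 715. -135.   -0.] hi [798. -54.  86.]
side [[0.9, -0.29, 0.33, 201.01], [-0.44, -0.57, 0.69, -803.99], [-0.01, -0.77, -0.64, 835.16], [0.0, 0.0, 0.0, 1.0]]
side moulder 0.68 [307. 275.] med [525. -43.  16.] lo [ 407. -133.    7.
[... 457 characters left out ...]
_lever_base 0.46 [306. 275.] med [524. -42.  16.] lo [ 406. -132.    5.] hi [641.  82.  57.]
side short_lever_base 0.94 [235. 207.] med [464. 310.  25.] lo [428. 296.   3.] hi [492. 340.  85.]
side short_lever_tip 0.43 [233. 187.] med [472. 318.  78.] lo [466. 311.  48.] hi [484. 327.  89.]
side water_bottle 0.88 [368. 201.] med [747.  59. 101.] lo [724.  44.   7.] hi [784.  93. 201.]
side steel_cup 0.82 [404. 254.] med [ 747. -118.   55.] lo [ 718. -142.    3.] hi [788. -70.  86.]
side steel_cup 0.6 [328. 372.] med [ 446. -318.   66.] lo [ 400. -364.    8.] hi [ 498. -265.   71.]
1.0 [267.28902013 592.52509235 250.01702742] [ 3.14156227e+00 -7.56085667e-06  2.71773835e+00] 85.55394710208273
```

```bash
python3 - <<'E'
from h import *
for cam in ['top','side']:
    f=np.load(f'{cam}.npz'); M={k:np.array(v) for k,v in viewer.camera_model(cam).items()}
    P=pts(cam,f['d']>0,f['d'],M)
    def sel(n,c,r,z0,z1):
        m=(np.hypot(P[:,0]-c[0],P[:,1]-c[1])<r)&(P[:,2]>z0)&(P[:,2]<z1); Q=P[m]
        if len(Q)==0: print(cam,n,'none');return
        (x,y),rad=cv2.minEnclosingCircle(Q[:,:2].astype(np.float32))
        print(cam,n,len(Q),'circ',round(x,1),round(y,1),round(rad,1),'mean',Q.mean(0).round(1),'ztop',np.percentile(Q[:,2],98).round(1))
    sel('cutter',(524,-16),45,52,66)
    sel('large',(446,-308),70,62,76)
    sel('small',(632,-260),55,62,76)
    sel('longball',(600,232),80,100,140)
    sel('longrod',(600,232),80,40,100)
    sel('longblock',(633,232),55,22,29)
    m=(np.hypot(P[:,0]-633,P[:,1]-232)<60)&(P[:,2]>22)&(P[:,2]<29)
    print(cv2.minAreaRect(P[m][:,:2].astype(np.float32)))
E
```

```text
top cutter 109 circ 522.3 -15.8 12.9 mean [522.1 -15.6  59.8] ztop 63.3
top large 1066 circ 447.9 -308.9 55.4 mean [ 447.7 -308.1   66.2] ztop 70.8
top small 679 circ 632.2 -258.9 39.4 mean [ 631.8 -258.3   66.5] ztop 71.2
top longball 124 circ 603.0 228.8 12.9 mean [602.2 227.  124.3] ztop 130.2
top longrod 24 circ 627.4 226.6 10.2 mean [626.1 228.9  61.3] ztop 84.4
top longblock 396 circ 636.9 234.0 40.9 mean [640.2 230.5  25. ] ztop 28.4
((636.1624145507812, 233.33114624023438), (70.66820526123047, 49.89821243286133), 8.833915710449219)
side cutter 87 circ 525.2 -18.5 15.7 mean [524.2 -20.9  59.3] ztop 63.0
side large 1312 circ 450.0 -312.8 55.9 mean [ 448.4 -315.5   66.9] ztop 71.0
side small 674 circ 635.1 -263.5 40.1 mean [ 633.3 -265.1   66.9] ztop 71.9
side longball 78 circ 605.4 224.0 12.5 mean [604.6 220.3 119.9] ztop 131.1
side longrod 62 circ 622.5 226.7 14.9 mean [622.2 225.   70.1] ztop 97.3
side longblock 207 circ 638.1 228.2 42.4 mean [636.6 226.2  25.4] ztop 28.8
((638.6224365234375, 229.70892333984375), (72.29312896728516, 53.20743179321289), 8.51839542388916)
```

View pics/top1.png

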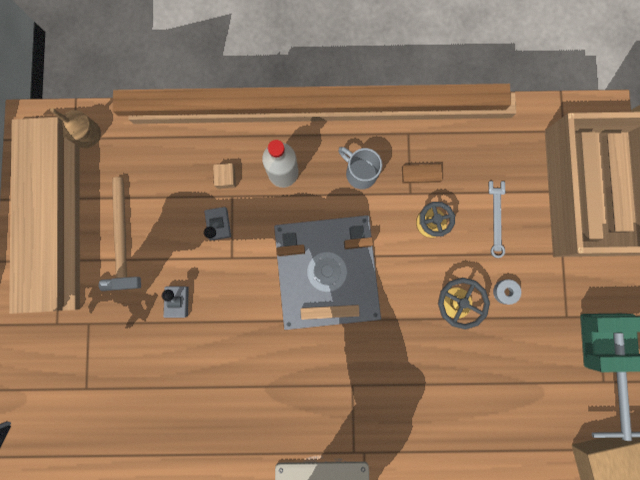

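View pics/side1.png

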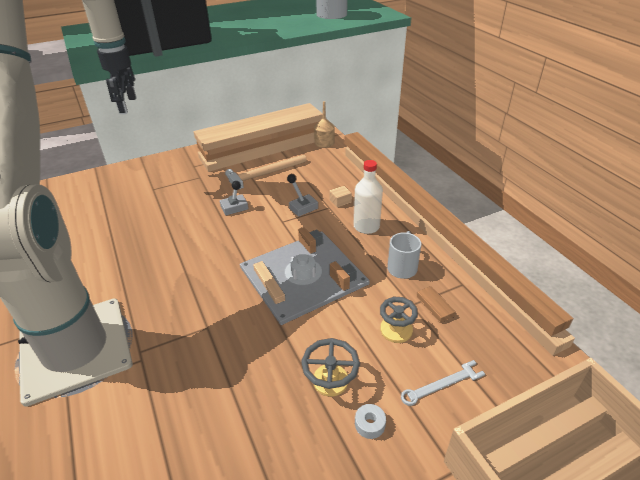

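The top view agrees with the networks: cutter at (327,270), large wheel at (464,303), small wheel at (436,219), long lever ball at (210,232). First I'll go above the cutter with the fingers shut.

```bash
python3 -m creep '[{"jaw":-1,"xyz":[-50,-46,0],"angular":[0,0,0]},{"jaw":-1,"xyz":[-95,-88,5],"angular":[0,0,0]},{"jaw":-1,"xyz":[-140,-130,10],"angular":[0,0,0]},{"jaw":-1,"xyz":[-185,-172,20],"angular":[0,0,0]},{"jaw":-1,"xyz":[-230,-214,30],"angular":[0,0,0]},{"jaw":-1,"xyz":[-275,-256,40],"angular":[0,0,0]},{"jaw":-1,"xyz":[-320,-298,50],"angular":[0,0,0]},{"jaw":-1,"xyz":[-365,-340,60],"angular":[0,0,0]},{"jaw":-1,"xyz":[-410,-382,70],"angular":[0,0,0]},{"jaw":-1,"xyz":[-450,-418,70],"angular":[0,0,0]},{"jaw":-1,"xyz":[-484,-450,70],"angular":[0,0,0]},{"jaw":-1,"xyz":[-484,-450,70],"angular":[0,0,0]}]'; python3 - <<'E'
from h import *
s=ctrl.read_state()
T=np.array(viewer.camera_model('wrist')['T']); im,d=viewer.get_image('wrist'); M=viewer.camera_model('wrist')
print({k:s[k] for k in('clock','eef_pos','tool_rot','width','force')},T.round(2).tolist(),[M[k] for k in('fx','cx','cy')])
cv2.imwrite('pics/w1.png',im[...,::-1])
# cutter: fisheye to world points
v,u=np.nonzero(d>0);z=d[v,u];a=(u-M['cx'])/M['fx'];b=(v-M['cy'])/M['fy'];r=np.hypot(a,b);ok=r<1.4
k=np.where(r>1e-6,np.tan(np.minimum(r,1.4))/np.maximum(r,1e-6),1)
P=(np.stack([a*k*z,b*k*z,z],1)@T[:3,:3].T+T[:3,3])[ok]
def c(n,x,y,R,z0,z1):
    Q=P[(np.hypot(P[:,0]-x,P[:,1]-y)<R)&(P[:,2]>z0)&(P[:,2]<z1)]
    if len(Q): print(n,len(Q),cv2.minEnclosingCircle(Q[:,:2].astype(np.float32)),Q.mean(0).round(1))
c('cutter',523,-17,40,52,66);c('cutter body',523,-17,45,25,66);c('large',449,-311,70,62,76);c('ball',603,228,40,100,135)
E
```

```text
clock: 2.5
eef_pos: [524.8, -21.7, 180.1]
tool_rot: [-3.14, 0.003, 2.71]
force: [-1.0, -0.2, -0.7]
width: 0.0
gripper_force: 0.0
{'clock': 2.5, 'eef_pos': array([524.7725332 , -21.6802666 , 180.10561917]), 'tool_rot': array([-3.14022498e+00,  2.53796913e-03,  2.71002116e+00]), 'width': 0.028892468689839183, 'force': array([-0.97652653, -0.24114754, -0.74311836])} [[0.42, 0.88, 0.24, 462.88], [0.91, -0.4, -0.11, 6.74], [-0.0, 0.27, -0.96, 303.72], [0.0, 0.0, 0.0, 1.0]] [371.64829954431775, 314.76702560233656, 240.1683976706363]
cutter 1156 ((521.3209838867188, -17.602863311767578), 13.205546379089355) [520.6 -17.4  59.6]
cutter body 5537 ((521.260009765625, -17.70115852355957), 34.1773681640625) [518.9 -16.7  48.1]
large 2239 ((449.5558166503906, -306.6175537109375), 54.38682174682617) [ 461.  -289.2   65.9]
```

View pics/w1.png

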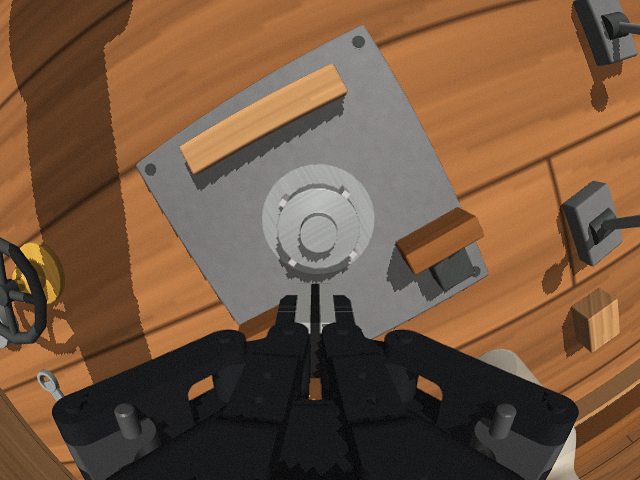

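The wrist view shows the cutter top at (318,232), dead ahead below the shut fingertips. I'll descend 70 mm, to tips about 31 mm above it, and hold.

```bash
python3 -m creep '[{"jaw":-1,"xyz":[0,0,18],"angular":[0,0,0]},{"jaw":-1,"xyz":[0,0,36],"angular":[0,0,0]},{"jaw":-1,"xyz":[0,0,54],"angular":[0,0,0]},{"jaw":-1,"xyz":[0,0,66],"angular":[0,0,0]},{"jaw":-1,"xyz":[0,0,70],"angular":[0,0,0]},{"jaw":-1,"xyz":[0,0,70],"angular":[0,0,0]},{"jaw":-1,"xyz":[0,0,70],"angular":[0,0,0]},{"jaw":-1,"xyz":[0,0,70],"angular":[0,0,0]},{"jaw":-1,"xyz":[0,0,70],"angular":[0,0,0]},{"jaw":-1,"xyz":[0,0,70],"angular":[0,0,0]},{"jaw":-1,"xyz":[0,0,70],"angular":[0,0,0]},{"jaw":-1,"xyz":[0,0,70],"angular":[0,0,0]}]'
python3 -m creep '[{"jaw":-1,"xyz":[0,0,0],"angular":[0,0,0]},{"jaw":-1,"xyz":[0,0,0],"angular":[0,0,0]},{"jaw":-1,"xyz":[0,0,0],"angular":[0,0,0]},{"jaw":-1,"xyz":[0,0,0],"angular":[0,0,0]},{"jaw":-1,"xyz":[0,0,0],"angular":[0,0,0]},{"jaw":-1,"xyz":[0,0,0],"angular":[0,0,0]},{"jaw":-1,"xyz":[0,0,0],"angular":[0,0,0]},{"jaw":-1,"xyz":[0,0,0],"angular":[0,0,0]},{"jaw":-1,"xyz":[0,0,0],"angular":[0,0,0]},{"jaw":-1,"xyz":[0,0,0],"angular":[0,0,0]},{"jaw":-1,"xyz":[0,0,0],"angular":[0,0,0]},{"jaw":-1,"xyz":[0,0,0],"angular":[0,0,0]}]'
python3 -m creep '[{"jaw":-1,"xyz":[0,0,0],"angular":[0,0,0]},{"jaw":-1,"xyz":[0,0,0],"angular":[0,0,0]},{"jaw":-1,"xyz":[0,0,0],"angular":[0,0,0]},{"jaw":-1,"xyz":[0,0,0],"angular":[0,0,0]}]'
```

```text
clock: 4.05
eef_pos: [523.4, -16.7, 110.0]
tool_rot: [3.142, -0.0, 2.718]
force: [0.2, 0.3, 0.5]
width: -0.2
gripper_force: 0.0
clock: 5.55
eef_pos: [523.4, -16.7, 110.0]
tool_rot: [3.142, -0.0, 2.718]
force: [0.2, 0.8, 0.5]
width: 0.2
gripper_force: 0.0
clock: 6.05
eef_pos: [523.4, -16.7, 110.0]
tool_rot: [3.142, -0.0, 2.718]
force: [-0.2, 0.1, -0.6]
width: -0.1
gripper_force: 0.0
```

```bash
python3 -m creep '[{"jaw":-1,"xyz":[0,0,-35],"angular":[0,0,0]},{"jaw":-1,"xyz":[0,0,-65],"angular":[0,0,0]},{"jaw":-1,"xyz":[-5,-30,-75],"angular":[0,0,0]},{"jaw":-1,"xyz":[-13,-75,-75],"angular":[0,0,0]},{"jaw":-1,"xyz":[-21,-120,-75],"angular":[0,0,0]},{"jaw":-1,"xyz":[-29,-165,-75],"angular":[0,0,0]},{"jaw":-1,"xyz":[-37,-210,-75],"angular":[0,0,0]},{"jaw":-1,"xyz":[-45,-250,-75],"angular":[0,0,0]},{"jaw":-1,"xyz":[-50,-280,-75],"angular":[0,0,0]},{"jaw":-1,"xyz":[-53,-298,-75],"angular":[0,0,0]},{"jaw":-1,"xyz":[-53,-298,-75],"angular":[0,0,0]},{"jaw":-1,"xyz":[-53,-298,-75],"angular":[0,0,0]}]'; python3 - <<'E'
from h import *
s=ctrl.read_state()
T=np.array(viewer.camera_model('wrist')['T']); im,d=viewer.get_image('wrist'); M=viewer.camera_model('wrist')
cv2.imwrite('pics/w2.png',im[...,::-1])
v,u=np.nonzero(d>0);z=d[v,u];a=(u-M['cx'])/M['fx'];b=(v-M['cy'])/M['fy'];r=np.hypot(a,b);ok=r<1.4
k=np.where(r>1e-6,np.tan(np.minimum(r,1.4))/np.maximum(r,1e-6),1)
P=(np.stack([a*k*z,b*k*z,z],1)@T[:3,:3].T+T[:3,3])[ok]
Q=P[(np.hypot(P[:,0]-449,P[:,1]+310)<70)&(P[:,2]>62)&(P[:,2]<76)]
print(len(Q),cv2.minEnclosingCircle(Q[:,:2].astype(np.float32)))
H=Q[np.hypot(Q[:,0]-449,Q[:,1]+310)<18]; print(H.mean(0), H[:,2].max())
E
```

```text
clock: 7.55
eef_pos: [449.8, -308.4, 184.9]
tool_rot: [3.14, -0.0, 2.72]
force: [0.2, -0.5, 0.0]
width: 0.4
gripper_force: 0.0
9422 ((446.72052001953125, -310.84307861328125), 55.577579498291016)
[ 447.20694827 -310.12359547   67.93466878] 72.0015660542538
```

View pics/w2.png

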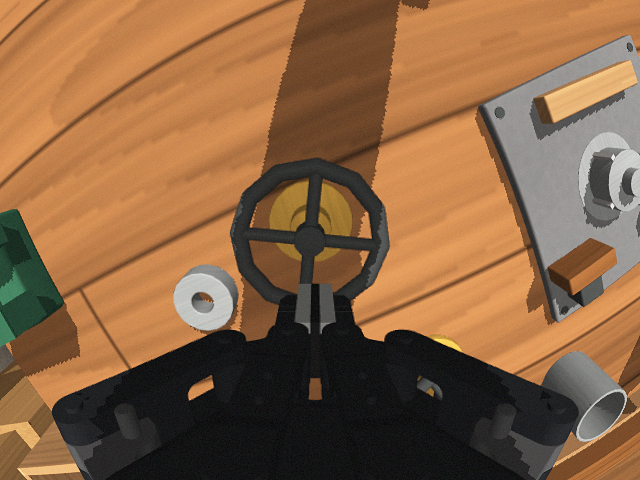

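The hub is at (310,240) in the wrist view and measures (448,-310). I'll shift about 1.5 mm, descend 65 mm and hold.

```bash
python3 -m creep '[{"jaw":-1,"xyz":[1,-1,18],"angular":[0,0,0]},{"jaw":-1,"xyz":[1,-1,36],"angular":[0,0,0]},{"jaw":-1,"xyz":[1,-1,52],"angular":[0,0,0]},{"jaw":-1,"xyz":[1,-1,62],"angular":[0,0,0]},{"jaw":-1,"xyz":[1,-1,65],"angular":[0,0,0]},{"jaw":-1,"xyz":[1,-1,65],"angular":[0,0,0]},{"jaw":-1,"xyz":[1,-1,65],"angular":[0,0,0]},{"jaw":-1,"xyz":[1,-1,65],"angular":[0,0,0]},{"jaw":-1,"xyz":[1,-1,65],"angular":[0,0,0]},{"jaw":-1,"xyz":[1,-1,65],"angular":[0,0,0]},{"jaw":-1,"xyz":[1,-1,65],"angular":[0,0,0]},{"jaw":-1,"xyz":[1,-1,65],"angular":[0,0,0]}]'
python3 -m creep '[{"jaw":-1,"xyz":[0,0,0],"angular":[0,0,0]},{"jaw":-1,"xyz":[0,0,0],"angular":[0,0,0]},{"jaw":-1,"xyz":[0,0,0],"angular":[0,0,0]},{"jaw":-1,"xyz":[0,0,0],"angular":[0,0,0]},{"jaw":-1,"xyz":[0,0,0],"angular":[0,0,0]},{"jaw":-1,"xyz":[0,0,0],"angular":[0,0,0]},{"jaw":-1,"xyz":[0,0,0],"angular":[0,0,0]},{"jaw":-1,"xyz":[0,0,0],"angular":[0,0,0]},{"jaw":-1,"xyz":[0,0,0],"angular":[0,0,0]},{"jaw":-1,"xyz":[0,0,0],"angular":[0,0,0]},{"jaw":-1,"xyz":[0,0,0],"angular":[0,0,0]},{"jaw":-1,"xyz":[0,0,0],"angular":[0,0,0]}]'
python3 -m creep '[{"jaw":-1,"xyz":[0,0,0],"angular":[0,0,0]},{"jaw":-1,"xyz":[0,0,0],"angular":[0,0,0]},{"jaw":-1,"xyz":[0,0,0],"angular":[0,0,0]},{"jaw":-1,"xyz":[0,0,0],"angular":[0,0,0]}]'
```

```text
clock: 9.1
eef_pos: [447.8, -310.6, 120.0]
tool_rot: [-3.142, -0.0, 2.718]
force: [-0.1, -0.4, -0.2]
width: -0.1
gripper_force: 0.0
clock: 10.6
eef_pos: [447.8, -310.7, 120.0]
tool_rot: [-3.142, -0.0, 2.718]
force: [0.3, -0.1, 0.5]
width: 0.0
gripper_force: 0.0
clock: 11.1
eef_pos: [447.8, -310.6, 120.0]
tool_rot: [-3.142, -0.0, 2.718]
force: [0.1, -0.2, 0.3]
width: -0.2
gripper_force: 0.0
```

```bash
python3 -m creep '[{"jaw":-1,"xyz":[0,0,-40],"angular":[0,0,0]},{"jaw":-1,"xyz":[4,15,-90],"angular":[0,0,0]},{"jaw":-1,"xyz":[16,60,-110],"angular":[0,0,-0.05]},{"jaw":-1,"xyz":[30,112,-110],"angular":[0,0,-0.12]},{"jaw":-1,"xyz":[44,166,-110],"angular":[0,0,-0.2]},{"jaw":-1,"xyz":[59,220,-110],"angular":[0,0,-0.28]},{"jaw":-1,"xyz":[73,274,-110],"angular":[0,0,-0.36]},{"jaw":-1,"xyz":[88,328,-110],"angular":[0,0,-0.44]},{"jaw":-1,"xyz":[102,382,-110],"angular":[0,0,-0.5]},{"jaw":-1,"xyz":[117,436,-110],"angular":[0,0,-0.55]},{"jaw":-1,"xyz":[130,485,-110],"angular":[0,0,-0.58]},{"jaw":-1,"xyz":[138,515,-110],"angular":[0,0,-0.58]}]'
python3 -m creep '[{"jaw":-1,"xyz":[0,0,0],"angular":[0,0,0]},{"jaw":-1,"xyz":[0,0,0],"angular":[0,0,0]},{"jaw":-1,"xyz":[0,0,0],"angular":[0,0,0]}]'
python3 - <<'E'
from h import *
s=ctrl.read_state()
T=np.array(viewer.camera_model('wrist')['T']); im,d=viewer.get_image('wrist'); M=viewer.camera_model('wrist')
cv2.imwrite('pics/w3.png',im[...,::-1])
v,u=np.nonzero(d>0);z=d[v,u];a=(u-M['cx'])/M['fx'];b=(v-M['cy'])/M['fy'];r=np.hypot(a,b);ok=r<1.4
k=np.where(r>1e-6,np.tan(np.minimum(r,1.4))/np.maximum(r,1e-6),1)
P=(np.stack([a*k*z,b*k*z,z],1)@T[:3,:3].T+T[:3,3])[ok]
def sel(x,y,R,z0,z1): return P[(np.hypot(P[:,0]-x,P[:,1]-y)<R)&(P[:,2]>z0)&(P[:,2]<z1)]
Q=sel(603,227,35,102,135); print('ball',len(Q), Q.min(0),Q.max(0))
A=np.c_[2*Q,np.ones(len(Q))]; w=np.linalg.lstsq(A,(Q**2).sum(1),rcond=None)[0]; print('sphere',w[:3],np.sqrt(w[3]+(w[:3]**2).sum()))
Q=sel(637,231,50,22,29); print('block',len(Q),cv2.minAreaRect(Q[:,:2].astype(np.float32)))
print(s['eef_pos'],s['tool_rot'])
E
```

```text
clock: 12.6
eef_pos: [533.6, 218.9, 230.0]
tool_rot: [3.14, 0.0, -2.982]
force: [0.9, 0.4, 0.9]
width: -0.1
gripper_force: 0.0
clock: 12.98
eef_pos: [533.9, 213.7, 230.0]
tool_rot: [-3.141, -0.0, -2.988]
force: [0.1, -0.1, -0.0]
width: 0.2
gripper_force: 0.0Traceback (most recent call last):
  File "<stdin>", line 9, in <module>
    return umr_minimum(a, axis, None, out, keepdims, initial, where)
ValueError: zero-size array to reduction operation minimum which has no identity
```

View pics/w3.png

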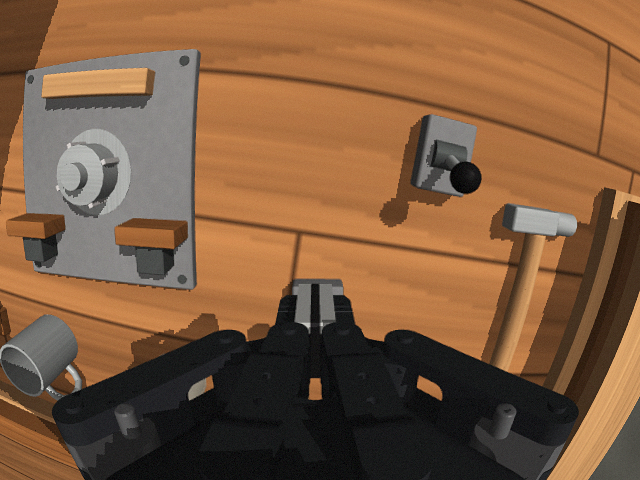

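The long lever is hidden behind the fingers here; the view ahead of the camera holds only the moulder and the short lever (ball at 465,177), both clear of the path. I'll use the top and side fixes. Next I descend behind the ball, then push along -x.

```bash
python3 -m creep '[{"jaw":-1,"xyz":[0,2,40],"angular":[0,0,0]},{"jaw":-1,"xyz":[0,2,80],"angular":[0,0,0]},{"jaw":-1,"xyz":[0,2,110],"angular":[0,0,0]},{"jaw":-1,"xyz":[0,2,121],"angular":[0,0,0]},{"jaw":-1,"xyz":[0,2,121],"angular":[0,0,0]},{"jaw":-1,"xyz":[-12,2,121],"angular":[0,0,0]},{"jaw":-1,"xyz":[-24,2,121],"angular":[0,0,0]},{"jaw":-1,"xyz":[-32,2,121],"angular":[0,0,0]},{"jaw":-1,"xyz":[-32,2,121],"angular":[0,0,0]}]'
python3 - <<'E'
from h import *
im,d=viewer.get_image('side'); cv2.imwrite('pics/s2.png',cv2.resize(im[100:300,180:430,::-1],None,fx=3,fy=3))
E
```

```text
clock: 14.15
eef_pos: [566.1, 222.6, 109.2]
tool_rot: [3.141, 0.001, -2.986]
force: [-0.7, 0.1, -0.4]
width: 0.3
gripper_force: 0.0
```

View pics/s2.png

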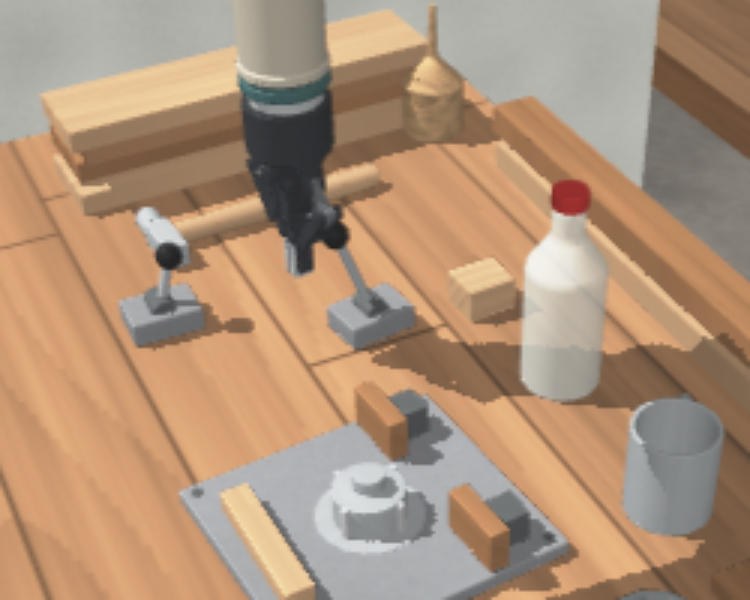

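The fingers are at (300,255) in the crop, just behind the ball at (335,235). I'll raise 8 mm so that the finger ends do the pushing and the knuckles stay clear.

```bash
python3 -m creep '[{"jaw":-1,"xyz":[0,0,-8],"angular":[0,0,0]},{"jaw":-1,"xyz":[-6,0,-8],"angular":[0,0,0]},{"jaw":-1,"xyz":[-13,0,-8],"angular":[0,0,0]},{"jaw":-1,"xyz":[-20,0,-8],"angular":[0,0,0]},{"jaw":-1,"xyz":[-27,0,-8],"angular":[0,0,0]},{"jaw":-1,"xyz":[-34,0,-8],"angular":[0,0,0]},{"jaw":-1,"xyz":[-41,0,-8],"angular":[0,0,0]},{"jaw":-1,"xyz":[-48,0,-8],"angular":[0,0,0]},{"jaw":-1,"xyz":[-55,0,-8],"angular":[0,0,0]},{"jaw":-1,"xyz":[-62,0,-8],"angular":[0,0,0]},{"jaw":-1,"xyz":[-69,0,-8],"angular":[0,0,0]},{"jaw":-1,"xyz":[-76,0,-8],"angular":[0,0,0]}]'
python3 -m creep '[{"jaw":-1,"xyz":[-2,0,0],"angular":[0,0,0]},{"jaw":-1,"xyz":[-4,0,0],"angular":[0,0,0]},{"jaw":-1,"xyz":[-4,0,0],"angular":[0,0,0]}]'
python3 - <<'E'
from h import *
im,d=viewer.get_image('side'); cv2.imwrite('pics/s3.png',cv2.resize(im[100:250,200:400,::-1],None,fx=4,fy=4))
E
```

```text
clock: 15.7
eef_pos: [640.5, 234.4, 116.8]
tool_rot: [-3.142, -0.0, -2.985]
force: [-0.5, -0.3, -0.2]
width: 0.2
gripper_force: 0.3
clock: 16.08
eef_pos: [644.3, 235.0, 117.0]
tool_rot: [3.141, 0.0, -2.985]
force: [0.2, -0.9, 0.2]
width: -0.1
gripper_force: 0.1
```

View pics/s3.png

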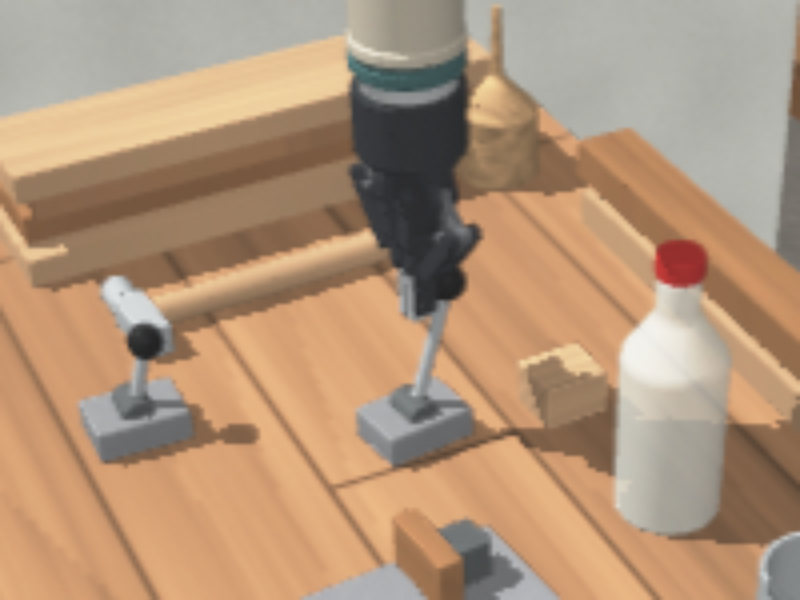

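The ball (448,282) has gone past upright with the fingers behind it. I'll creep on until the force rises.

```bash
python3 -m creep '[{"jaw":-1,"xyz":[-2,0,0],"angular":[0,0,0]},{"jaw":-1,"xyz":[-4,0,0],"angular":[0,0,0]},{"jaw":-1,"xyz":[-4,0,0],"angular":[0,0,0]}]'
python3 -m creep '[{"jaw":-1,"xyz":[-2,0,0],"angular":[0,0,0]},{"jaw":-1,"xyz":[-2,0,0],"angular":[0,0,0]}]'
```

```text
clock: 16.5
eef_pos: [648.4, 235.6, 117.0]
tool_rot: [3.142, 0.0, -2.985]
force: [-0.7, 0.7, -0.7]
width: -0.3
gripper_force: 0.1
clock: 16.75
eef_pos: [650.3, 235.9, 117.0]
tool_rot: [3.141, 0.0, -2.986]
force: [-0.5, 0.5, -0.5]
width: 0.4
gripper_force: 0.1
```

```bash
python3 -m creep '[{"jaw":-1,"xyz":[-2,0,0],"angular":[0,0,0]},{"jaw":-1,"xyz":[-2,0,0],"angular":[0,0,0]}]'
python3 -m creep '[{"jaw":-1,"xyz":[-2,0,0],"angular":[0,0,0]},{"jaw":-1,"xyz":[-2,0,0],"angular":[0,0,0]}]'
```

```text
clock: 17.0
eef_pos: [651.4, 236.1, 116.9]
tool_rot: [-3.141, -0.002, -2.985]
force: [-3.0, 0.2, 0.2]
width: 0.0
gripper_force: 1.4
clock: 17.25
eef_pos: [651.7, 236.2, 116.8]
tool_rot: [-3.141, -0.005, -2.985]
force: [-6.7, -1.5, 4.7]
width: -0.0
gripper_force: 3.6
```

The TCP has stalled and the force is climbing, so the lever is at its stop. One more small nudge, then I draw back and up.

```bash
python3 -m creep '[{"jaw":-1,"xyz":[-2,0,0],"angular":[0,0,0]},{"jaw":-1,"xyz":[-2,0,0],"angular":[0,0,0]}]'
python3 -m creep '[{"jaw":-1,"xyz":[5,0,0],"angular":[0,0,0]},{"jaw":-1,"xyz":[20,0,0],"angular":[0,0,0]},{"jaw":-1,"xyz":[45,0,0],"angular":[0,0,0]},{"jaw":-1,"xyz":[75,0,0],"angular":[0,0,0]},{"jaw":-1,"xyz":[100,0,-15],"angular":[0,0,0]},{"jaw":-1,"xyz":[120,0,-55],"angular":[0,0,0]},{"jaw":-1,"xyz":[130,0,-100],"angular":[0,0,0]},{"jaw":-1,"xyz":[130,0,-130],"angular":[0,0,0]},{"jaw":-1,"xyz":[130,0,-130],"angular":[0,0,0]},{"jaw":-1,"xyz":[130,0,-130],"angular":[0,0,0]}]'
python3 - <<'E'
from h import *
im,d=viewer.get_image('side'); M={k:np.array(v) for k,v in viewer.camera_model('side').items()}
cv2.imwrite('pics/s4.png',im[...,::-1])
P=pts('side',d>0,d,M)
Q=P[(np.hypot(P[:,0]-660,P[:,1]-235)<50)&(P[:,2]>102)&(P[:,2]<140)];print(len(Q),Q.mean(0),Q.min(0),Q.max(0))
E
```

```text
clock: 17.5
eef_pos: [651.9, 236.2, 116.7]
tool_rot: [-3.14, -0.009, -2.985]
force: [-10.9, -1.6, 8.0]
width: -0.0
gripper_force: 5.7
clock: 18.75
eef_pos: [527.9, 216.4, 246.7]
tool_rot: [-3.142, 0.001, -2.986]
force: [-0.2, 0.2, 0.8]
width: 0.2
gripper_force: 0.0
74 [675.3895175  230.59075173 118.5884663 ] [665.38928493 220.77292978 103.16115436] [687.69069126 240.4454625  128.55078014]
```

View pics/s4.png

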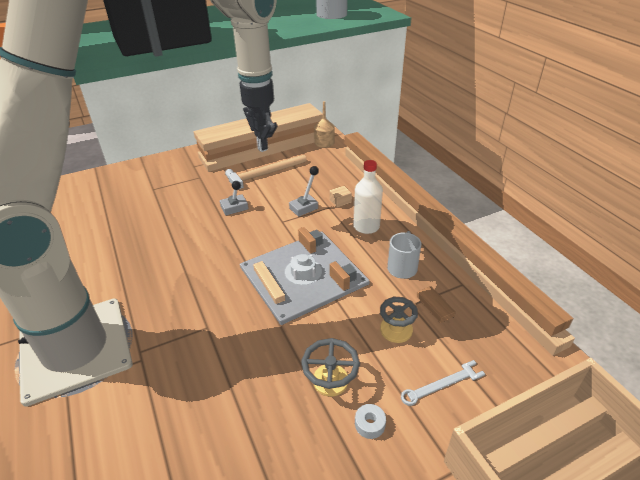

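The lever now leans away (ball at (314,171), about 39 mm beyond the pivot), the arm is clear, and nothing else has moved.

```bash
python3 -c "
from cell import ctrl
print(ctrl.finish_job())"
```

```text
the job is handed in; nothing more can be done
None
```

The job is done and handed in at about 19 s: the fingertips pointed at the cutter and then the larger handwheel's hub, each held over two seconds about 30 mm above, then pushed the longer lever to its stop and drew clear, with nothing else touched.

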